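# Check a bracket corner with a try square and hang the square on its hooks

## Robot

A 6-joint arm with a two-finger parallel gripper is mounted at the origin on a cart in front of the work surface, level with it; the furniture and walls round the work are solid. World frame = base frame: x ahead of the robot, y to its left, z up, the work surface at z = 0. Lengths are in m, angles in rad, forces in N, time in s.
With the tool pointing down it reaches from about 0.325 to 0.775 m from the base axis. Payload 5.5 kg.
Tool frame: the origin (TCP) lies at the very end of the fingers, on their centre line; the grasp point (between the pads) lies 19 mm behind it (manip.tcp_to_grasp is the z of the grasp point in the tool frame, in m); z points along the fingers, y is the line along which they close (so a half turn about z gives the same grasp; the last joint's range is limited). The gripper opens to 85 mm and grips with 20 to 120 N. Pads are 22 mm wide; open, the fingers measure 114 mm over their backs; the gripper's body (76 mm by 85 mm) begins 54 mm behind the grasp point. The pads swing forward as they close: fully open they stand 13 mm farther back than shut.
Start: joints at [1.23, 0.091, 1.231, -0, 1.82, -0.057], TCP at [0.168, 0.576, 0.231] pointing down, gripper open.
Joint ranges: [-2.87, 2.87], [-0.86, 2.18], [0.17, 2.46], [-1.51, 4.65], [0.06, 2.69], [-2.65, 2.65]. Speed limits (rad/s): [2.57, 2.57, 3.01, 3.14, 3.14, 3.14].

## Interface

Orientations are given as [roll, pitch, yaw] about the fixed x, y, z axes, in that order (R = Rz(yaw) Ry(pitch) Rx(roll)).
In Python, from cell import manip, cams gives the robot as it stands.
- The arm moves only by the tool servo_tool, never from a script. Its argument "commands" is a list of rows, each a list of 3 entries, a list of its own where there are three numbers: the shift along the tool's x, y, z in m, then the turn about the tool's z in rad, then the closure, from 0 (fully open) to 1 (shut). In form: [[[x, y, z], roll, hand], ...]. A call has 1 to 20 rows; each row is the pose to reach, as a shift and turn from the pose commanded when the call began, along the tool's axes at that moment; what a row does not reach only later rows make up. A row lasts 1/10 s, in which the tool goes at most 50 mm and 8.59 degrees, less where a joint would pass 70% of its speed; a pose out of reach is approached as far as the arm can. A call with a gripper value outside its range is refused whole. The fingers move at their own pace and stop on an object; "squeeze" is the grip in N (left out, the last holds). Time passes only in rows, so rows that repeat a pose let the fingers close. It gives the time, the measured TCP pose, the force, the opening and the grip force at its end, in the units of the state.
- manip.get_obs(): the state, without advancing time (a new reading comes with each control period).
- cams.get_image(name): name is "scene" or "top" or "wrist"; returns a dict with "color" (400x640x3 uint8, red, green, blue), "z_map" (400x640 float32, m along the optical axis (not along the pixel's ray), 0 where there is no reading), "fx", "fy", "cx", "cy" (pixels), "view" (4x4, takes a point from world to camera coordinates); the wrist camera has in their place "T_tool_cam" (4x4, takes a point from camera to tool coordinates, whose origin is the TCP and whose axes are the flange's). Camera axes: x right, y up, looking along -z (the intrinsics and any distortion apply to the point x, -y, -z); pixel columns grow to the right and rows downward; lengths in m; the calibration is good to about 2 mm. A picture is of the moment at which its call begins: read the wrist's pose just before it.
- manip.job_done(): hands the job in; it is judged then, once.
The state is a dict: "time_s": time; "joints": joint angles; "qvel": joint speeds; "joint_torque": joint torques, N m; "eef_pos": TCP position; "orientation": TCP orientation; "force": force on the tool from outside, world axes, zero at the start; "wrist_torque": the same for the moment, N m; "finger_gap": opening from 0.0 (shut) to 1.0 (fully open); "gripper_force": force on a finger pad.
Only numpy, scipy, OpenCV 4.12 (cv2) and the standard library are available. Lean on these libraries where they do the work, as an engineer would, in place of code of your own. Each camera call takes 0.05 s, during which the arm holds its last target. There are 200 camera calls.

## Task

Take the try square from its rest and hold it blade down over the outer corner of the steel bracket, near the middle of the edge where its top plate meets its upright plate, pressing it both down onto the top plate and sideways against the upright face so that it sits flush on both faces without a gap; keep it pressed there for about a second. Then hang the square up by its stock in the pair of side-opening hooks, bringing it in from the open side and letting it down into the throats, and let go. Leave the other things on the bench where they are.

Things in the scene. Friction and masses are not known exactly. Their poses are not given: they have to be found in the camera images.
- square: Loose plain metal try square, 0.19 to 0.34 kg: dark stock bar 18 mm thick (own x), 150 mm long (y), 36 mm tall (z); a thin bright blade, 6 mm thick (x) and 20 mm wide (y = +55 to +75 mm), hangs 80 mm straight down from the stock's +y end. Origin: centre of the stock's underside. Grip from above across the 18 mm, mid-length; on the bracket keep fingertips above the underside.
- square_corner (a point): Inside corner of the square, where the underside of the stock (z = 0) meets the inner edge of the blade, at (0, +55, 0) mm in the square's frame, same axes as the square; the stock lies to its -y, the blade below it.
- rest: Fixed aluminium stand holding the square at the start: two uprights at y = +-36 mm, each with an open-topped notch 28 mm wide (x), floor 100 mm above the bench, sides 10 mm higher. The stock lies along y in both notches, blade hanging outside the +y upright; lift straight up. Origin: centre of the underside of its 70 x 100 x 10 mm foot.
- bracket: Fixed bare steel bracket: top plate (70 mm in x, y = -60 to +50 mm, top face 130 mm above the bench) on an upright plate 70 mm wide whose flat outer face looks along +y at y = +50 mm, from the 10 mm foot up to the top face. Foot 90 x 140 mm, y = -75 to +65 mm. Origin: on the bench under the bracket, z up.
- bracket_corner (a point): Middle of the bracket's outer corner edge, where the top face meets the upright outer face; axes as the bracket's (x along the edge, y out of the upright face, z up). For the check the square's inside corner sits on this edge with axes parallel: stock over the top face, blade down the outer face.
- bracket_top: The bracket's top plate (14 mm thick); its origin coincides with the bracket's.
- bracket_side: The bracket's upright plate (14 mm thick); its origin coincides with the bracket's.
- hooks: Fixed dark steel stand with two side-opening hooks at y = +-36 mm (6 mm thick in y, nothing between them above the 10 mm foot), open towards -x, the robot's side. Throat x = -13 to +13 mm, seat 120 mm above the bench; front lip x = -19 to -13 mm, 12 mm above the seat; back column x = +13 to +27 mm. Origin: on the bench under the throats.
- hook_seat (a point): Midway between the hooks, mid-throat, at seat height; axes as the stand's. From each back column (70 mm above the seat) an arm reaches forward over the throat to x = 0, underside 62 mm above the seat, so the stock comes in along +x between lip and arm, then goes down. The hung stock lies along y, its underside's middle here, blade outside one hook.
- dial_gauge: Bystander: round dial gauge lying on its back, 94 x 67 x 30 mm.
- mass_disc: Bystander: round metal mass disc, 52 mm across, 18 mm tall.
- tape_roll: Bystander: small white tape roll lying flat, 54 mm across, 14 mm tall.
- multimeter: Bystander: hand multimeter lying down, 148 x 80 x 46 mm.
Mind the look-alikes: they are no part of the job. What is shaped like the bracket but brown is not meant.

How it is judged:
On the way:
1. the held square is pressed (2 N or more on each face) for 0.5 s on the bracket's top and upright face, corner within 2 mm of the edge and 25 mm of its middle, upright to 0.03 rad, turned to 0.07 rad (y of square_corner in the frame of bracket_corner between -0.002 and 0.002 m and z of square_corner in the frame of bracket_corner between -0.002 and 0.002 m and x of square_corner in the frame of bracket_corner between -0.025 and 0.025 m and angle between the z axis of square and the z axis of bracket_corner, either way round below 0.03 rad and angle between the y axis of square and the y axis of bracket_corner, either way round below 0.07 rad and contact force between square and bracket_top above 2 N and contact force between square and bracket_side above 2 N and contact force between square and the fingers above 1 N), for 0.5 s.
At the end, for the whole second after the job is handed in: The square hangs at rest, blade down, with its stock down on the seats of both hooks: the middle of the stock's underside is within 3 mm of seat height, within 6 mm of the throats' middle across and within 20 mm of midway between the hooks, upright within 0.06 rad (x of square in the frame of hook_seat between -0.006 and 0.006 m and y of square in the frame of hook_seat between -0.02 and 0.02 m and z of square in the frame of hook_seat between -0.003 and 0.003 m and angle between the z axis of square and the z axis of hook_seat, either way round below 0.06 rad and contact force between square and hooks above 0.8 N and linear speed of square below 0.02 m/s); the robot touches nothing.
It fails at once if a bystander (gauge, mass disc, tape roll or meter) is moved by more than 20 mm (distance of any of dial_gauge, mass_disc, tape_roll, multimeter from where it was at the start of the episode above 0.02 m).
It also fails if it takes over 69 s, if anything falls off the work surface, if the arm or the gripper's body presses on something with over 40 N, if the wrist force passes 120 N, or if a joint passes its speed limit or range.

## Working session

There is one attempt and no reset: what is moved stays moved. The work goes in short steps, Python scripts to look and compute and a tool call to move; the robot and the scene stay as the last step left them, time stands still between calls to the robot, and variables do not carry over. Pictures are saved under pics/ and viewed, at most 10 in all, crops included, and the job is handed in when it is done.

Besides the shell and the picture viewer there is one more tool, called as name(argument=value, ...) on one line, values as JSON. servo_tool: Moves the arm, as the interface text tells. Its arguments: {"type":"object","properties":{"commands":{"type":"array","items":{"type":"array"}},"squeeze":{"type":"number"}},"required":["commands"]}

```bash
mkdir -p pics
cat > h.py <<'E'
import numpy as np, cv2
from cell import manip, cams
def cloud(im, T=None):
    z=im["z_map"]; v,u=np.mgrid[:z.shape[0],:z.shape[1]]
    P=np.stack([(u-im["cx"])/im["fx"]*z, -(v-im["cy"])/im["fy"]*z, -z, np.ones_like(z)],-1)
    T=np.linalg.inv(im["view"]) if T is None else T
    return (P@T.T)[...,:3]
def save(im,n): cv2.imwrite(f"pics/{n}.png",im["color"][...,::-1])
E
python3 - <<'E'
from h import *
a=cams.get_image("scene");b=cams.get_image("top")
np.savez("s.npz",**a);np.savez("t.npz",**b)
save(a,"scene");save(b,"top")
print([k for k in a], a["fx"],b["fx"]); print(manip.get_obs(), manip.tcp_to_grasp)
E
```

```text
['color', 'z_map', 'fx', 'fy', 'cx', 'cy', 'view'] 445.3040770672331 365.59635966298964
{'time_s': 0.1, 'joints': array([ 1.23028251e+00,  9.17931688e-02,  1.23175368e+00, -2.35788731e-06,
        1.81983281e+00, -5.66811536e-02]), 'qvel': array([ 0.00051753, -0.0007767 , -0.00335003, -0.00200723, -0.00061299,
       -0.00224777]), 'joint_torque': array([ 3.02220738e-03, -4.60215068e+01, -4.19221973e+01,  2.64833164e-05,
        1.05963383e-02, -8.98502503e-05]), 'eef_pos': array([0.167927  , 0.57575096, 0.23026487]), 'orientation': array([-3.13980839e+00, -9.89525272e-05,  2.85775932e+00]), 'force': array([-0.32282176,  0.29648676, -0.37873633]), 'wrist_torque': array([ 0.03845538, -0.0018489 , -0.00024039]), 'gripper_force': 0.0, 'finger_gap': 1.0037888763984784} -0.0187
```

View pics/scene.png

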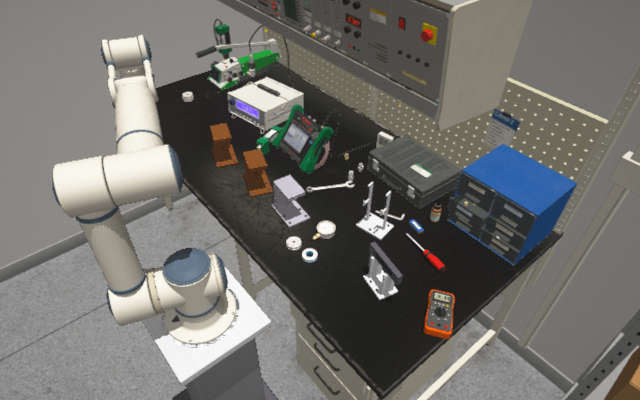

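View pics/top.png

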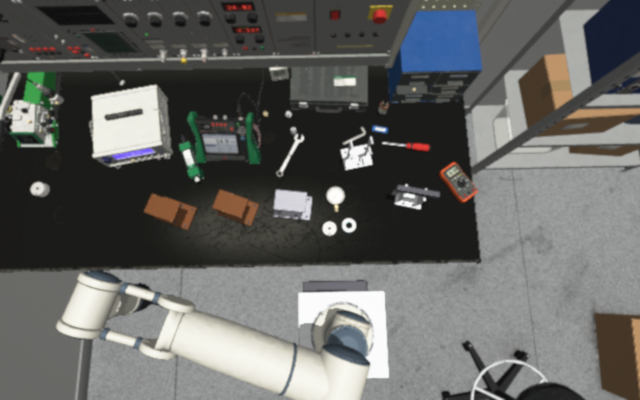

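Scene view: the steel (grey) bracket is at (291,198). The brown look-alikes at (222,145) and (256,170) are not meant. The square on its rest is at (383,268) and the white-footed hook stand at (377,210). In the top view they are at (293,205), (412,193) and (357,152). I'll measure these and make one enlarged crop.

```bash
cat > m.py <<'E'
from h import *
s=dict(np.load("s.npz"));t=dict(np.load("t.npz"))
cs,ct=cloud(s),cloud(t)
for n,c,(u,v) in [("bracket",ct,(293,205)),("square",ct,(412,192)),("hooks",ct,(357,152)),("s br",cs,(291,187)),("s sq",cs,(386,262)),("s hk",cs,(377,220))]:
    print(n,c[v,u].round(3))
def rect(c,col,box,zr,n,f=None):
    u0,u1,v0,v1=box; m=np.zeros(c.shape[:2],bool); m[v0:v1,u0:u1]=1
    m&=(c[...,2]>zr[0])&(c[...,2]<zr[1])
    if f is not None: m&=f(col)
    p=c[m]; 
    if len(p)<5: print(n,len(p));return
    r=cv2.minAreaRect(p[:,:2].astype(np.float32)); print(n,len(p),"z",np.median(p[:,2]).round(4),"c",np.round(r[0],4),"sz",np.round(r[1],4),"ang",round(r[2],1))
rect(ct,t["color"],(270,318,185,225),(.12,.14),"T bracket top")
rect(cs,s["color"],(268,315,170,230),(.12,.14),"S bracket top")
rect(ct,t["color"],(388,445,175,215),(.122,.145),"T stock top")
rect(cs,s["color"],(360,410,235,305),(.122,.145),"S stock top")
rect(ct,t["color"],(335,380,120,175),(.005,.02),"T hooks foot")
rect(cs,s["color"],(350,408,180,245),(.005,.02),"S hooks foot")
rect(ct,t["color"],(335,380,120,175),(.17,.21),"T hooks top")
rect(cs,s["color"],(350,408,170,245),(.17,.21),"S hooks top")
a=cv2.resize(s["color"][165:315,260:420],None,fx=3.6,fy=3.6,interpolation=2)
b=cv2.resize(t["color"][120:225,330:450],None,fx=2,fy=2)
cv2.imwrite("pics/crop.png",a[...,::-1])
E
python3 m.py
```

```text
bracket [0.455 0.166 0.129]
square [ 0.491 -0.256  0.137]
hooks [ 0.685 -0.081  0.011]
s br [0.472 0.164 0.134]
s sq [-0.215 -0.807  1.181]
s hk [ 0.687 -0.069  0.014]
T bracket top 613 z 0.1296 c [0.4709 0.1753] sz [0.1102 0.0713] ang 82.9
S bracket top 461 z 0.1295 c [0.4693 0.1786] sz [0.1182 0.0739] ang 82.9
T stock top 257 z 0.1349 c [ 0.4948 -0.2797] sz [0.1502 0.0201] ang 78.4
S stock top 343 z 0.1345 c [ 0.4938 -0.2784] sz [0.1535 0.0219] ang 78.3
T hooks foot 636 z 0.0095 c [ 0.7072 -0.0817] sz [0.1775 0.2193] ang 87.2
S hooks foot 624 z 0.0091 c [ 0.7388 -0.0295] sz [0.3457 0.2213] ang 47.6
T hooks top 36 z 0.1887 c [ 0.6613 -0.0793] sz [0.0271 0.0785] ang 10.6
S hooks top 47 z 0.1858 c [ 0.6606 -0.0762] sz [0.0282 0.0825] ang 7.7
```

View pics/crop.png

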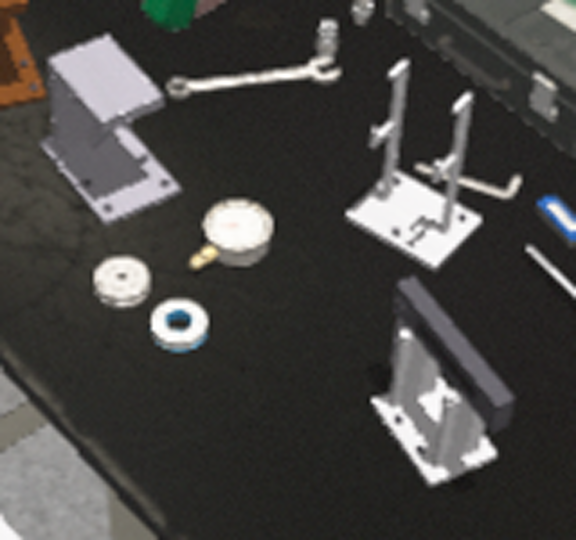

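The crop shows the grey C-shaped bracket at (105,110), the side-opening hooks at (420,180) and the dark stock in its rest at (455,350). Next I need the blade end and which side the upright faces.

```bash
cat > m2.py <<'E'
from h import *
s=dict(np.load("s.npz"));t=dict(np.load("t.npz"))
cs,ct=cloud(s),cloud(t)
print("cams",np.linalg.inv(s["view"])[:3,3].round(2),np.linalg.inv(t["view"])[:3,3].round(2))
def loc(c,o,a,R,zs,n):
    d=(c-np.array([*o,0])); x=d[...,0]*np.cos(a)+d[...,1]*np.sin(a); y=-d[...,0]*np.sin(a)+d[...,1]*np.cos(a)
    for z0,z1 in zip(zs,zs[1:]):
        m=(abs(x)<R)&(abs(y)<R)&(c[...,2]>z0)&(c[...,2]<z1)
        if m.sum()>3: print(n,"z",z0,z1,m.sum(),"x",np.percentile(x[m],[2,50,98]).round(3),"y hist",dict(zip(*[q.tolist() for q in np.unique((y[m]/.01).round().astype(int),return_counts=True)])))
        else: print(n,z0,z1,"none")
z=[.007,.013,.03,.05,.07,.09,.11,.122,.14]
r=np.deg2rad
loc(cs,(.4709,.1753),r(-7.1),.09,z,"S bracket")
loc(ct,(.4709,.1753),r(-7.1),.09,z,"T bracket")
loc(cs,(.4943,-.279),r(-11.6),.085,z,"S sq")
loc(ct,(.4943,-.279),r(-11.6),.085,z,"T sq")
loc(cs,(.675,-.08),r(10),.075,[.007,.013,.03,.06,.09,.115,.14,.17,.182,.2],"S hk")
loc(ct,(.675,-.08),r(10),.075,[.007,.013,.03,.06,.09,.115,.14,.17,.182,.2],"T hk")
for c,nm in((cs,'S'),(ct,'T')):
    m=(abs(c[...,0]-.675)<.09)&(abs(c[...,1]+.08)<.09)&(c[...,2]>.007)&(c[...,2]<.013)
    col=(s if nm=='S' else t)["color"].astype(int); m&=col.min(-1)>150
    q=cv2.minAreaRect(c[m][:,:2].astype(np.float32)); print(nm,"foot",q)
E
python3 m2.py
```

```text
cams [-0.22 -0.81  1.18] [0.23 0.07 1.4 ]
S bracket z 0.007 0.013 383 x [-0.047 -0.004  0.041] y hist {-8: 1, -7: 16, -6: 31, -5: 27, -4: 33, -3: 38, -2: 35, -1: 33, 0: 27, 1: 36, 2: 35, 3: 27, 4: 28, 5: 6, 6: 7, 7: 2, 8: 1}
S bracket z 0.013 0.03 94 x [-0.043 -0.015  0.036] y hist {-7: 5, -6: 7, -5: 9, -4: 2, -3: 3, -2: 5, -1: 6, 0: 3, 1: 4, 2: 4, 3: 3, 4: 25, 5: 14, 6: 4}
S bracket z 0.03 0.05 48 x [-0.038 -0.016  0.   ] y hist {0: 1, 1: 3, 2: 4, 3: 2, 4: 24, 5: 12, 6: 2}
S bracket z 0.05 0.07 43 x [-0.038 -0.022 -0.003] y hist {-1: 2, 0: 2, 1: 2, 4: 23, 5: 13, 6: 1}
S bracket z 0.07 0.09 24 x [-0.037 -0.029 -0.009] y hist {-1: 1, 4: 14, 5: 8, 6: 1}
S bracket z 0.09 0.11 18 x [-0.038 -0.034  0.   ] y hist {-4: 4, -3: 1, 4: 6, 5: 6, 6: 1}
S bracket z 0.11 0.122 40 x [-0.038 -0.034  0.024] y hist {-6: 1, -5: 18, -4: 1, -3: 2, -2: 2, -1: 3, 0: 1, 1: 2, 3: 2, 4: 3, 5: 4, 6: 1}
S bracket z 0.122 0.14 446 x [-0.037 -0.003  0.032] y hist {-6: 3, -5: 60, -4: 37, -3: 41, -2: 34, -1: 41, 0: 39, 1: 39, 2: 35, 3: 39, 4: 32, 5: 32, 6: 14}
T bracket z 0.007 0.013 222 x [-0.045 -0.028  0.043] y h
[... 3891 characters left out ...]
0.012  0.   ] y hist {-4: 1, -3: 5, 4: 5}
T hk z 0.06 0.09 17 x [-0.015 -0.01  -0.001] y hist {-4: 1, -3: 9, 4: 7}
T hk z 0.09 0.115 16 x [-0.045 -0.014 -0.002] y hist {-3: 10, 4: 6}
T hk z 0.115 0.14 44 x [-0.045 -0.023 -0.004] y hist {-4: 4, -3: 18, 4: 22}
T hk z 0.14 0.17 16 x [-0.014 -0.012 -0.001] y hist {-4: 1, -3: 9, 4: 6}
T hk z 0.17 0.182 5 x [-0.012 -0.008 -0.006] y hist {-3: 2, 4: 3}
T hk z 0.182 0.2 31 x [-0.026 -0.013 -0.   ] y hist {-4: 2, -3: 14, 4: 15}
S foot ((0.6896503567695618, -0.07466955482959747), (0.1369941383600235, 0.11014966666698456), 8.844352722167969)
T foot ((0.6876341700553894, -0.07312031090259552), (0.132710799574852, 0.10855957120656967), 11.697249412536621)
```

Blade and upright both face world +y. Yaws: square about −11.6°, bracket about −7.1°, hooks about +10°. The hook throat is near (0.647,−0.081). Next is the first approach above the square.

```bash
cat >> h.py <<'E'
from scipy.spatial.transform import Rotation as Ro
def to_tool(*targets, o=None):
    "targets (x,y,z,yang_deg): world angle of tool y; prints shift/turn from current pose"
    o=o or manip.get_obs(); R=Ro.from_euler("xyz",o["orientation"]).as_matrix()
    a0=np.degrees(np.arctan2(R[1,1],R[0,1]))
    print("t",round(o["time_s"],2),"pos",o["eef_pos"].round(4),"yang",a0.round(2),"ori",o["orientation"].round(4),"F",o["force"].round(2),"gap",round(o["finger_gap"],3),"gf",round(o["gripper_force"],1),"q",o["joints"].round(2))
    for x,y,z,a in targets:
        d=(a0-a+180)%360-180
        print((R.T@(np.array([x,y,z])-o["eef_pos"])).round(4).tolist(), round(np.radians(d),4))
def wrist(n=None):
    o=manip.get_obs(); im=cams.get_image("wrist")
    T=np.eye(4);T[:3,:3]=Ro.from_euler("xyz",o["orientation"]).as_matrix();T[:3,3]=o["eef_pos"]
    if n: save(im,n)
    return im, T@im["T_tool_cam"], o
E
python3 -c "
from h import *
to_tool((.3,.3,.27,40),(.42,0,.27,10),(.494,-.279,.27,-11.6))"
```

```text
t 0.1 pos [0.1679 0.5758 0.2303] yang 73.74 ori [-3.1398e+00 -1.0000e-04  2.8578e+00] F [-0.32  0.3  -0.38] gap 1.004 gf 0.0 q [ 1.23  0.09  1.23 -0.    1.82 -0.06]
[-0.204, -0.2278, -0.0393] 0.5888
[-0.4032, -0.4822, -0.0389] 1.1124
[-0.5524, -0.7293, -0.0385] 1.4894
```

servo_tool(commands=[[[-0.204,-0.228,-0.039],0.589,0.3],[[-0.204,-0.228,-0.039],0.589,0.3],[[-0.204,-0.228,-0.039],0.589,0.3],[[-0.204,-0.228,-0.039],0.589,0.3],[[-0.204,-0.228,-0.039],0.589,0.3],[[-0.204,-0.228,-0.039],0.589,0.3],[[-0.403,-0.482,-0.039],1.112,0.3],[[-0.403,-0.482,-0.039],1.112,0.3],[[-0.403,-0.482,-0.039],1.112,0.3],[[-0.403,-0.482,-0.039],1.112,0.3],[[-0.403,-0.482,-0.039],1.112,0.3],[[-0.403,-0.482,-0.039],1.112,0.3],[[-0.552,-0.729,-0.039],1.489,0.3],[[-0.552,-0.729,-0.039],1.489,0.3],[[-0.552,-0.729,-0.039],1.489,0.3],[[-0.552,-0.729,-0.039],1.489,0.3],[[-0.552,-0.729,-0.039],1.489,0.3],[[-0.552,-0.729,-0.039],1.489,0.3],[[-0.552,-0.729,-0.039],1.489,0.3],[[-0.552,-0.729,-0.039],1.489,0.3]])

```text
time_s: 2.1
eef_pos: [0.4935, -0.281, 0.2681]
orientation: [-3.138, -0.001, 1.365]
force: [0.2, -0.3, -0.6]
finger_gap: 0.698
gripper_force: 0.0
```

```bash
cat > sq.py <<'E'
from h import *
im,T,o=wrist("w1"); c=cloud(im,T)
ok=im["z_map"]>0
m=ok&(abs(c[...,2]-.136)<.006)&(abs(c[...,0]-.494)<.08)&(abs(c[...,1]+.279)<.1)
p=c[m]; r=cv2.minAreaRect(p[:,:2].astype(np.float32)); print(len(p),r,"z",np.median(p[:,2]))
q=p[:,:2]-p[:,:2].mean(0); u,s,v=np.linalg.svd(q,full_matrices=False); print("axis ang",np.degrees(np.arctan2(v[0,1],v[0,0])),p[:,:2].mean(0))
to_tool((.494,-.279,.106,-11.6),o=o)
E
python3 sq.py
```

```text
3022 ((0.49708032608032227, -0.2768377661705017), (0.14933212101459503, 0.01799052767455578), 78.45809936523438) z 0.13539621336291213
axis ang -101.55072993619416 [ 0.49821241 -0.27118572]
t 2.1 pos [ 0.4935 -0.281   0.2681] yang -11.78 ori [-3.1383e+00 -7.0000e-04  1.3653e+00] F [ 0.16 -0.29 -0.65] gap 0.698 gf 0.0 q [-0.58  0.02  1.24 -0.    1.89 -0.37]
[0.0019, 0.0006, 0.1621] -0.0031
```

servo_tool(commands=[[[0.0045,0.003,0.04],-0.003,0.3],[[0.0045,0.003,0.08],-0.003,0.3],[[0.0045,0.003,0.11],-0.003,0.3],[[0.0045,0.003,0.13],-0.003,0.3],[[0.0045,0.003,0.15],-0.003,0.3],[[0.0045,0.003,0.162],-0.003,0.3],[[0.0045,0.003,0.162],-0.003,0.3],[[0.0045,0.003,0.162],-0.003,0.3]], squeeze=60)

```text
time_s: 2.95
eef_pos: [0.4979, -0.2742, 0.1093]
orientation: [3.141, 0.0, 1.373]
force: [0.1, 0.1, -0.1]
finger_gap: 0.698
gripper_force: 0.0
```

```bash
python3 -c "
from h import *
wrist('w2')
to_tool((.497,-.277,.106,-11.55))"
```

```text
t 3.0 pos [ 0.4982 -0.2745  0.1099] yang -11.38 ori [3.1396e+00 7.0000e-04 1.3723e+00] F [ 0.72 -1.04  0.57] gap 0.701 gf 0.0 q [-0.56  0.02  1.52  0.    1.6  -0.36]
[-0.0027, -0.0007, 0.0039] 0.003
```

View pics/w2.png

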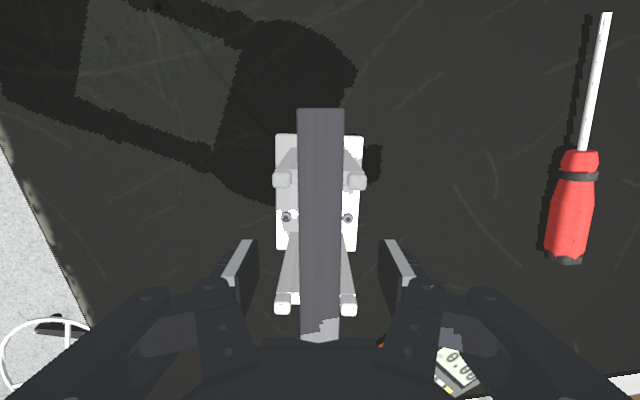

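The stock at (320,200) is centred between the fingers at (240,275) and (398,275). I'll close on it and lift.

servo_tool(commands=[[[-0.002,-0.0005,0.004],0.0,0.3],[[-0.002,-0.0005,0.004],0.0,0.6],[[-0.002,-0.0005,0.004],0.0,1],[[-0.002,-0.0005,0.004],0.0,1],[[-0.002,-0.0005,0.004],0.0,1],[[-0.002,-0.0005,0.004],0.0,1],[[-0.002,-0.0005,0.004],0.0,1],[[-0.002,-0.0005,0.004],0.0,1],[[-0.002,-0.0005,0.004],0.0,1],[[-0.002,-0.0005,0.004],0.0,1]], squeeze=60)

```text
time_s: 4.0
eef_pos: [0.497, -0.2767, 0.1047]
orientation: [3.141, 0.0, 1.372]
force: [0.1, -1.2, 3.7]
finger_gap: 0.2
gripper_force: 59.3
```

servo_tool(commands=[[[0,0,-0.01],0.0,1],[[0,0,-0.02],0.0,1],[[0,0,-0.04],0.0,1],[[0,0,-0.07],0.0,1],[[0,0,-0.1],0.0,1],[[0,0,-0.13],0.0,1],[[0,0,-0.15],0.0,1],[[0,0,-0.16],0.0,1],[[0,0,-0.16],0.0,1],[[0,0,-0.16],0.0,1],[[0,0,-0.16],0.0,1]])

```text
time_s: 5.1
eef_pos: [0.4964, -0.2762, 0.2622]
orientation: [-3.138, -0.001, 1.372]
force: [0.4, -0.5, -3.3]
finger_gap: 0.199
gripper_force: 58.7
```

```bash
cat > held.py <<'E'
from h import *
im,T,o=wrist("w3"); c=cloud(im,T@np.eye(4))
to_tool(o=o)
# points in tool frame
ct=cloud(im,im["T_tool_cam"])
m=(im["z_map"]>0)&(abs(ct[...,1])<.014)&(abs(ct[...,0])<.13)&(ct[...,2]<0.0)&(ct[...,2]>-.05)&(ct[...,0]>.012)
p=ct[m]; print(len(p)); 
if len(p):
    print("x rng",np.percentile(p[:,0],[1,99]),"z",np.median(p[:,2]))
    t=p[abs(p[:,2]-np.median(p[:,2]))<.004]
    print("pitch(z vs x)",np.polyfit(t[:,0],t[:,2],1),"yaw(y vs x)",np.polyfit(t[:,0],t[:,1],1), "roll(z vs y)",np.polyfit(t[:,1],t[:,2],1), t[:,0].min(),t[:,0].max(),t[:,1].min(),t[:,1].max())
E
python3 held.py
```

```text
t 5.1 pos [ 0.4964 -0.2762  0.2622] yang -11.4 ori [-3.1384e+00 -1.2000e-03  1.3718e+00] F [ 0.37 -0.48 -3.28] gap 0.199 gf 58.7 q [-0.57  0.02  1.25 -0.    1.88 -0.37]
7787
x rng [0.01217717 0.07376263] z -0.03069663295219631
pitch(z vs x) [ 2.52353357e-05 -3.06761776e-02] yaw(y vs x) [ 0.00125284 -0.00048706] roll(z vs y) [-7.09333945e-05 -3.06750606e-02] 0.012000525420533197 0.07414385664292994 -0.00949613737773953 0.013350000374414297
```

Held well: underside 5 mm below the TCP, stock centred within 1 mm, no tilt. Now travel to hover over the bracket with a 15 mm standoff.

```bash
python3 -c "
from h import *
a=np.radians(82.9); C=np.array([.4777,.2299]); u=np.array([np.cos(a),np.sin(a)])
t=C+u*(-.0541+.015); print(t)
to_tool((.46,-.05,.26,-9),(*t,.26,-7.1))
b=dict(np.load('t.npz')); c=cloud(b); k=b['color'].astype(int)
m=(k[...,0]>k[...,2]*1.6)&(k[...,0]>60)&(c[...,2]>.01)&(c[...,2]<.3)&(c[...,1]>.22)&(c[...,1]<.42)&(abs(c[...,0]-.45)<.12)
p=c[m]; print(len(p)); i=np.argsort(p[:,1])[:40]; print(p[i][::8].round(3), p[:,2].max())
"
```

```text
[0.47286718 0.19109982]
t 5.15 pos [ 0.4964 -0.2762  0.2623] yang -11.4 ori [-3.1386e+00 -1.1000e-03  1.3717e+00] F [-0.2   0.4  -2.82] gap 0.203 gf 58.7 q [-0.57  0.02  1.25 -0.    1.88 -0.37]
[0.2145, -0.0804, 0.0028] -0.042
[0.4534, -0.1154, 0.0032] -0.0751
647
[[0.474 0.309 0.015]
 [0.448 0.32  0.013]
 [0.479 0.324 0.117]
 [0.473 0.325 0.127]
 [0.444 0.328 0.01 ]] 0.13642676352721006
```

servo_tool(commands=[[[0.02,-0.008,0.003],-0.01,1],[[0.05,-0.018,0.003],-0.02,1],[[0.085,-0.03,0.003],-0.03,1],[[0.125,-0.046,0.003],-0.04,1],[[0.165,-0.062,0.003],-0.04,1],[[0.2,-0.076,0.003],-0.042,1],[[0.24,-0.084,0.003],-0.048,1],[[0.28,-0.09,0.003],-0.054,1],[[0.32,-0.096,0.003],-0.06,1],[[0.36,-0.102,0.003],-0.065,1],[[0.395,-0.107,0.003],-0.07,1],[[0.425,-0.111,0.003],-0.075,1],[[0.445,-0.114,0.003],-0.075,1],[[0.453,-0.115,0.003],-0.075,1],[[0.453,-0.115,0.003],-0.075,1],[[0.453,-0.115,0.003],-0.075,1],[[0.453,-0.115,0.003],-0.075,1],[[0.453,-0.115,0.003],-0.075,1]])

```text
time_s: 6.95
eef_pos: [0.4737, 0.1894, 0.2614]
orientation: [3.141, 0.0, 1.445]
force: [0.9, -0.6, -2.2]
finger_gap: 0.2
gripper_force: 59.0
```

```bash
cat > br.py <<'E'
from h import *
import sys
im,T,o=wrist("w4"); c=cloud(im,T); np.savez("w4.npz",c=c,col=im["color"])
to_tool(o=o)
m=(im["z_map"]>0)&(abs(c[...,2]-.13)<.008)&(abs(c[...,0]-.475)<.07)&(c[...,1]>.08)&(c[...,1]<.28)
p=c[m]; print(len(p),"z",np.median(p[:,2]))
a=np.radians(82.9);u=np.array([np.cos(a),np.sin(a)]);v=np.array([u[1],-u[0]]); C=np.array([.4777,.2299])
d=p[:,:2]-C; X=d@v; Y=d@u
# edge y as function of x: max Y in x bins
xs=np.arange(-.034,.034,.002); e=[(x,np.percentile(Y[abs(X-x)<.001],98)) for x in xs if (abs(X-x)<.001).sum()>5]
e=np.array(e); print(np.round(e[::3],4).tolist())
k=np.polyfit(*e.T,1); e2=e[abs(np.polyval(k,e[:,0])-e[:,1])<.0025]; k=np.polyfit(*e2.T,1); print("edge slope,off",k,len(e2),"yaw",82.9+np.degrees(k[0]))
for s in (-1,1):
  ys=np.arange(-.09,0,.003); f=np.array([(y,s*np.percentile(s*X[abs(Y-y)<.0015],98)) for y in ys if (abs(Y-y)<.0015).sum()>5]); print("side",s,np.round(f[::3],4).tolist())
E
python3 br.py
```

```text
t 6.95 pos [0.4737 0.1894 0.2614] yang -7.19 ori [3.1413 0.     1.4453] F [ 0.86 -0.65 -2.24] gap 0.2 gf 59.0 q [ 0.31 -0.14  1.41 -0.    1.88  0.44]
2686 z 0.12938832677546241
[[-0.034, 0.002], [-0.028, 0.0019], [-0.022, 0.002], [0.026, 0.0019], [0.032, 0.002]]
edge slope,off [0.00978314 0.0019451 ] 12 yaw 83.46053239410084
side -1 [[-0.09, -0.0337], [-0.081, -0.0339], [-0.072, -0.0335], [-0.063, -0.0337], [-0.054, -0.0339], [-0.045, -0.034], [-0.036, -0.0336], [-0.027, -0.0344], [-0.018, -0.0338], [-0.009, -0.0336]]
side 1 [[-0.09, 0.0349], [-0.081, 0.0347], [-0.072, 0.0348], [-0.063, 0.0352], [-0.054, 0.0347], [-0.045, 0.0346], [-0.036, 0.0351], [-0.027, 0.0349], [-0.018, 0.0345], [-0.009, 0.0351]]
```

View pics/w4.png

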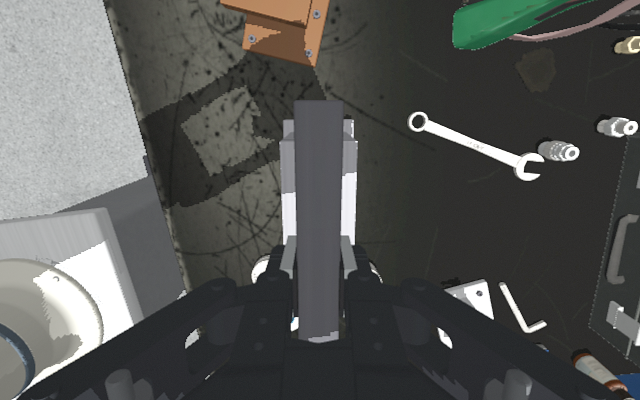

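The wrist view shows the stock at (318,200) over the bracket's top plate (sides at 283 and 355), with the brown look-alike's foot beyond at (280,40). Yaw matches, and the gap to the outer face is about 11 mm. Descending to just above contact.

servo_tool(commands=[[[0,0,0.03],0,1],[[0,0,0.06],0,1],[[0,0,0.085],0,1],[[0,0,0.105],0,1],[[0,0,0.115],0,1],[[0,0,0.122],0,1],[[0,0,0.122],0,1],[[0,0,0.122],0,1],[[0,0,0.122],0,1],[[0,0,0.122],0,1]], squeeze=80)

```text
time_s: 8.0
eef_pos: [0.474, 0.1905, 0.1403]
orientation: [3.14, -0.001, 1.447]
force: [-0.1, -0.0, -2.7]
finger_gap: 0.199
gripper_force: 81.9
```

servo_tool(commands=[[[-0.003,0,0],0,1],[[-0.006,0,0],0,1],[[-0.008,0,0],0,1],[[-0.009,0,0],0,1],[[-0.009,0,0],0,1],[[-0.009,0,0],0,1],[[-0.009,0,0],0,1]])

```text
time_s: 8.7
eef_pos: [0.4725, 0.1815, 0.1393]
orientation: [-3.142, -0.0, 1.447]
force: [0.5, -1.3, -2.7]
finger_gap: 0.197
gripper_force: 81.9
```

```bash
python3 -c "
from h import *
to_tool()"
```

```text
t 8.7 pos [0.4725 0.1815 0.1393] yang -7.1 ori [-3.1415 -0.      1.4469] F [ 0.52 -1.34 -2.67] gap 0.197 gf 81.9 q [ 0.3  -0.16  1.64  0.    1.66  0.42]
```

servo_tool(commands=[[[-0.001,0,0],0,1],[[-0.002,0,0],0,1],[[-0.002,0,0],0,1],[[-0.002,0,0],0,1]])

```text
time_s: 9.1
eef_pos: [0.4722, 0.1794, 0.1393]
orientation: [3.142, -0.0, 1.447]
force: [0.3, -0.4, -2.0]
finger_gap: 0.196
gripper_force: 81.9
```

servo_tool(commands=[[[-0.0005,0,0],0,1],[[-0.001,0,0],0,1],[[-0.001,0,0],0,1],[[-0.001,0,0],0,1]])

```text
time_s: 9.5
eef_pos: [0.4721, 0.1786, 0.1392]
orientation: [-3.142, -0.0, 1.447]
force: [0.2, 1.1, -3.2]
finger_gap: 0.199
gripper_force: 81.9
```

servo_tool(commands=[[[0,0,0.001],0,1],[[0,0,0.002],0,1],[[0,0,0.003],0,1],[[0,0,0.003],0,1],[[0,0,0.003],0,1]])

```text
time_s: 10.0
eef_pos: [0.4721, 0.1786, 0.1362]
orientation: [3.142, -0.0, 1.447]
force: [1.1, 2.7, -2.3]
finger_gap: 0.198
gripper_force: 81.9
```

servo_tool(commands=[[[-0.0005,0,0.0005],0,1],[[-0.001,0,0.001],0,1],[[-0.001,0,0.001],0,1],[[-0.001,0,0.001],0,1]])

```text
time_s: 10.4
eef_pos: [0.4722, 0.1784, 0.1359]
orientation: [3.141, -0.002, 1.448]
force: [0.7, 5.7, -0.9]
finger_gap: 0.197
gripper_force: 82.1
```

servo_tool(commands=[[[0,0,0.0005],0,1],[[0,0,0.001],0,1],[[0,0,0.001],0,1],[[0,0,0.001],0,1]])

```text
time_s: 10.8
eef_pos: [0.4723, 0.1784, 0.1351]
orientation: [3.14, -0.002, 1.447]
force: [0.7, 5.3, -0.2]
finger_gap: 0.196
gripper_force: 82.3
```

servo_tool(commands=[[[-0.0005,0,0.0005],0,1],[[-0.001,0,0.001],0,1],[[-0.001,0,0.001],0,1],[[-0.001,0,0.001],0,1]])

```text
time_s: 11.2
eef_pos: [0.4723, 0.1784, 0.1351]
orientation: [3.14, -0.005, 1.448]
force: [0.6, 9.8, 3.2]
finger_gap: 0.201
gripper_force: 82.8
```

servo_tool(commands=[[[0,0,0.0007],0,1],[[0,0,0.0014],0,1],[[0,0,0.002],0,1],[[0,0,0.002],0,1],[[0,0,0.002],0,1]])

```text
time_s: 11.7
eef_pos: [0.4723, 0.1785, 0.135]
orientation: [3.138, -0.005, 1.448]
force: [-3.9, 8.1, 11.3]
finger_gap: 0.196
gripper_force: 83.9
```

```bash
cat > chk.py <<'E'
from h import *
im,T,o=wrist("w5"); c=cloud(im,T); to_tool(o=o); print(o["wrist_torque"])
ct=cloud(im,im["T_tool_cam"])
m=(im["z_map"]>0)&(abs(ct[...,1])<.008)&(ct[...,0]>.012)&(ct[...,0]<.073)&(abs(ct[...,2]+.031)<.008)
p=c[m];q=ct[m]; A=np.c_[p[:,:2]-p[:,:2].mean(0),np.ones(len(p))]; print("stock top plane",np.linalg.lstsq(A,p[:,2],rcond=None)[0], "z med",np.median(p[:,2]), "tool slope",np.polyfit(q[:,0],q[:,2],1))
k=np.cross(T[:3,0],[0,0,1])
m=(im["z_map"]>0)&(abs(c[...,2]-.13)<.004)&(c[...,1]>.1)&(c[...,1]<.24)&(abs(c[...,0]-.475)<.05)&(abs(ct[...,1])>.012)
p=c[m]; A=np.c_[p[:,:2]-p[:,:2].mean(0),np.ones(len(p))]; print("bracket plane",len(p),np.linalg.lstsq(A,p[:,2],rcond=None)[0])
m=(im["z_map"]>0)&(abs(ct[...,1])<.009)&(ct[...,0]>.06)&(ct[...,0]<.09)&(abs(ct[...,2]+.031)<.008); print("end x",np.percentile(ct[m][:,0],99.5))
E
python3 chk.py
```

```text
t 11.7 pos [0.4723 0.1785 0.135 ] yang -7.02 ori [ 3.1383 -0.0051  1.4483] F [-3.89  8.14 11.34] gap 0.196 gf 83.9 q [ 0.29 -0.17  1.65  0.    1.65  0.41]
[ 1.21381846  0.77900501 -0.11412659]
stock top plane [0.00612636 0.00319515 0.16584184] z med 0.1658410570870646 tool slope [ 0.00114751 -0.03070437]
bracket plane 9926 [-0.0015169  -0.00017949  0.12944767]
end x 0.07414176757193913
```

Pressed to about 14 N down and 8 N sideways, with tilt under 0.007 rad. I'll add a little side push, hold for over a second, then back off.

servo_tool(commands=[[[-0.0007,0,0],0,1],[[-0.0013,0,0],0,1],[[-0.0013,0,0],0,1],[[-0.0013,0,0],0,1],[[-0.0013,0,0],0,1],[[-0.0013,0,0],0,1],[[-0.0013,0,0],0,1],[[-0.0013,0,0],0,1],[[-0.0013,0,0],0,1],[[-0.0013,0,0],0,1],[[-0.0013,0,0],0,1],[[-0.0013,0,0],0,1],[[-0.0013,0,0],0,1],[[-0.0013,0,0],0,1],[[-0.0013,0,0],0,1]])

```text
time_s: 13.25
eef_pos: [0.4723, 0.1785, 0.135]
orientation: [3.138, -0.008, 1.449]
force: [-2.4, 14.6, 9.7]
finger_gap: 0.195
gripper_force: 83.7
```

```bash
python3 chk.py
```

```text
t 13.25 pos [0.4723 0.1785 0.135 ] yang -6.97 ori [ 3.138  -0.0076  1.4492] F [-2.45 14.64  9.65] gap 0.195 gf 83.7 q [ 0.29 -0.17  1.66  0.01  1.65  0.41]
[ 1.82318748  0.53337734 -0.21166042]
stock top plane [0.00147553 0.00519541 0.16584211] z med 0.16582983914965116 tool slope [ 0.00224289 -0.03065287]
bracket plane 9925 [-0.00099365 -0.00040455  0.12941213]
end x 0.074147227111274
```

servo_tool(commands=[[[0.006,0,-0.002],0,1],[[0.012,0,-0.004],0,1],[[0.015,0,-0.02],0,1],[[0.015,0,-0.05],0,1],[[0.015,0,-0.08],0,1],[[0.015,0,-0.11],0,1],[[0.015,0,-0.128],0,1],[[0.015,0,-0.128],0,1],[[0.015,0,-0.128],0,1],[[0.015,0,-0.128],0,1]])

```text
time_s: 14.3
eef_pos: [0.4732, 0.1898, 0.2575]
orientation: [-3.139, 0.001, 1.447]
force: [0.2, 0.3, -3.3]
finger_gap: 0.198
gripper_force: 81.9
```

```bash
python3 -c "
from h import *
to_tool((.5,.05,.26,2),(.563,-.095,.26,9.5))"
```

```text
t 14.3 pos [0.4732 0.1898 0.2575] yang -7.11 ori [-3.1389e+00  1.4000e-03  1.4466e+00] F [ 0.19  0.31 -3.25] gap 0.198 gf 81.9 q [ 0.31 -0.14  1.41 -0.    1.87  0.44]
[-0.1354, 0.0439, -0.0025] -0.1591
[-0.2715, 0.1244, -0.0025] -0.29
```

servo_tool(commands=[[[-0.02,0.006,-0.002],-0.02,1],[[-0.05,0.016,-0.002],-0.05,1],[[-0.08,0.026,-0.002],-0.09,1],[[-0.11,0.036,-0.002],-0.12,1],[[-0.14,0.046,-0.002],-0.16,1],[[-0.17,0.064,-0.002],-0.19,1],[[-0.2,0.082,-0.002],-0.22,1],[[-0.23,0.1,-0.002],-0.25,1],[[-0.255,0.115,-0.002],-0.275,1],[[-0.2715,0.1245,-0.002],-0.29,1],[[-0.2715,0.1245,-0.002],-0.29,1],[[-0.2715,0.1245,-0.002],-0.29,1],[[-0.2715,0.1245,-0.002],-0.29,1],[[-0.2715,0.1245,-0.002],-0.29,1]])

```text
time_s: 15.7
eef_pos: [0.5633, -0.0939, 0.2612]
orientation: [-3.141, -0.0, 1.738]
force: [-0.2, 0.4, -2.9]
finger_gap: 0.199
gripper_force: 81.8
```

```bash
cat > hk.py <<'E'
from h import *
im,T,o=wrist("w6"); to_tool(o=o); W=[("W",cloud(im,T),im["z_map"]>0)]
for n in("scene","top"):
    i=cams.get_image(n); W.append((n,cloud(i),i["z_map"]>0))
    save(i,n+"6")
H=np.array([.6467,-.081]); a=np.radians(9.5); u=np.array([np.cos(a),np.sin(a)]); v=np.array([-u[1],u[0]])
for n,c,ok in W:
    d=c[...,:2]-H; X=d@u; Y=d@v; Z=c[...,2]
    for lab,z0,z1,x0,x1 in (("arm top",.186,.195,-.01,.04),("lip",.122,.14,-.03,-.008),("colfront",.03,.17,.0,.04)):
        for s in(-1,1):
            m=ok&(X>x0)&(X<x1)&(abs(Y-s*.036)<.012)&(Z>z0)&(Z<z1)
            if m.sum()>3: print(n,lab,s,m.sum(),"X",np.percentile(X[m],[3,50,97]).round(4),"Y",np.percentile(Y[m],[3,50,97]).round(4),"Z",np.percentile(Z[m],[50,97]).round(4))
E
python3 hk.py
```

```text
t 15.7 pos [ 0.5633 -0.0939  0.2612] yang 9.57 ori [-3.1415e+00 -2.0000e-04  1.7379e+00] F [-0.18  0.35 -2.86] gap 0.199 gf 81.8 q [-0.22  0.02  1.25  0.    1.87 -0.39]
W arm top -1 283 X [0.0047 0.0171 0.0296] Y [-0.0362 -0.033  -0.0308] Z [0.189  0.1902]
W arm top 1 333 X [0.003  0.0157 0.0284] Y [0.0353 0.0382 0.0409] Z [0.1891 0.1904]
W lip -1 62 X [-0.0149 -0.0124 -0.0096] Y [-0.0369 -0.0334 -0.0316] Z [0.1302 0.1321]
W lip 1 54 X [-0.0164 -0.0143 -0.0113] Y [0.0352 0.0379 0.0402] Z [0.1307 0.1321]
W colfront -1 942 X [0.003  0.0199 0.0298] Y [-0.0361 -0.0312 -0.0306] Z [0.1192 0.1674]
W colfront 1 547 X [0.0019 0.016  0.0272] Y [0.0355 0.0402 0.0412] Z [0.1196 0.1664]
scene arm top -1 12 X [0.004  0.0132 0.0293] Y [-0.0377 -0.0344 -0.0325] Z [0.188  0.1924]
scene lip -1 7 X [-0.0191 -0.0156 -0.0127] Y [-0.0386 -0.0357 -0.032 ] Z [0.1288 0.133 ]
scene lip 1 6 X [-0.0227 -0.0169 -0.0091] Y [0.0324 0.0357 0.0386] Z [0.1245 0.1292]
scene colfront -1 94 X [0.0061 0.0181 0.0285] Y [-0.0392 -0.036  -0.0313] Z [0.1056 0.1638]
scene colfront 1 77 X [0.0031 0.0162 0.0264] Y [0.0327 0.036  0.0411] Z [0.0885 0.1368]
top arm top 1 13 X [0.0016 0.0113 0.027 ] Y [0.0323 0.0357 0.038 ] Z [0.1892 0.1921]
top lip 1 4 X [-0.0169 -0.0145 -0.0116] Y [0.0339 0.0358 0.038 ] Z [0.1262 0.1271]
top colfront 1 36 X [0.0038 0.0152 0.0247] Y [0.0328 0.0371 0.0389] Z [0.1173 0.1587]
```

View pics/w6.png

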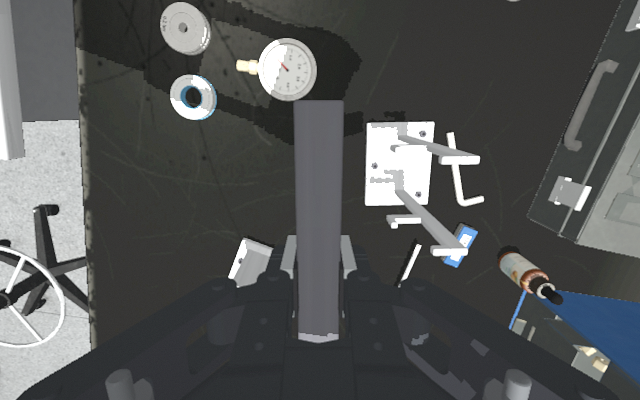

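Wrist view: the hooks' lips are at (390,222) and (400,150) and the arms at (465,250) and (475,160). Their open side faces the held stock at (318,200). Refined throat centre is (0.649,−0.078), yaw about 10.7°.

```bash
python3 -c "
from h import *
H=np.array([.649,-.0781]);a=np.radians(10.7);u=np.array([np.cos(a),np.sin(a)])
to_tool((*(H-.08*u),.26,10.7),(*(H-.08*u),.1443,10.7),(*H,.1443,10.7))"
```

```text
t 15.85 pos [ 0.5634 -0.0941  0.2615] yang 9.56 ori [3.1412e+00 1.0000e-04 1.7377e+00] F [ 0.13  0.67 -2.36] gap 0.203 gf 81.8 q [-0.23  0.02  1.25  0.    1.87 -0.39]
[-0.0, 0.0071, 0.0015] -0.0198
[-0.0, 0.007, 0.1172] -0.0198
[0.0016, 0.087, 0.1173] -0.0198
```

servo_tool(commands=[[[0,0.007,0.02],-0.02,1],[[0,0.007,0.05],-0.02,1],[[0,0.007,0.08],-0.02,1],[[0,0.007,0.1],-0.02,1],[[0,0.007,0.112],-0.02,1],[[0,0.007,0.117],-0.02,1],[[0,0.007,0.117],-0.02,1],[[0,0.007,0.117],-0.02,1],[[0,0.007,0.117],-0.02,1]])

```text
time_s: 16.75
eef_pos: [0.5711, -0.0937, 0.146]
orientation: [3.139, 0.001, 1.757]
force: [0.5, 0.2, -3.1]
finger_gap: 0.199
gripper_force: 81.8
```

```bash
sed -i 's/^for n in("scene","top"):/for n in():/; s/w6/w7/; s/^H=.*/H=np.array([.649,-.0781]); a=np.radians(10.7); u=np.array([np.cos(a),np.sin(a)]); v=np.array([-u[1],u[0]])/' hk.py; echo 'to_tool((*(H-.04*u),.1443,10.7),(*H,.1443,10.7))' >> hk.py; python3 hk.py
```

```text
t 16.75 pos [ 0.5711 -0.0937  0.146 ] yang 10.66 ori [3.1392e+00 1.0000e-03 1.7568e+00] F [ 0.54  0.19 -3.06] gap 0.199 gf 81.8 q [-0.22  0.03  1.44  0.    1.66 -0.41]
W arm top 1 1453 X [0.0011 0.0132 0.0262] Y [0.0324 0.0356 0.038 ] Z [0.1891 0.1904]
W lip 1 194 X [-0.0183 -0.0166 -0.013 ] Y [0.0324 0.0356 0.038 ] Z [0.1303 0.1322]
W colfront -1 3172 X [0.0036 0.0181 0.0267] Y [-0.0385 -0.0342 -0.0334] Z [0.1216 0.1665]
W colfront 1 2360 X [0.0031 0.0145 0.0255] Y [0.0326 0.0374 0.0381] Z [0.1315 0.1683]
t 16.8 pos [ 0.571  -0.0937  0.1458] yang 10.65 ori [3.1394e+00 9.0000e-04 1.7567e+00] F [ 0.21  0.59 -1.69] gap 0.195 gf 81.8 q [-0.22  0.03  1.44  0.    1.66 -0.41]
[0.0009, 0.0395, 0.0015] -0.0008
[0.001, 0.0795, 0.0016] -0.0008
```

servo_tool(commands=[[[0,0.01,0.0015],0,1],[[0,0.02,0.0015],0,1],[[0,0.03,0.0015],0,1],[[0,0.04,0.0015],0,1],[[0,0.05,0.0015],0,1],[[0,0.06,0.0015],0,1],[[0,0.068,0.0015],0,1],[[0,0.075,0.0015],0,1],[[0,0.079,0.0015],0,1],[[0,0.079,0.0015],0,1],[[0,0.079,0.0015],0,1],[[0,0.079,0.0015],0,1]])

```text
time_s: 18.0
eef_pos: [0.6478, -0.0791, 0.1429]
orientation: [3.142, 0.0, 1.757]
force: [-0.0, 0.3, -3.3]
finger_gap: 0.197
gripper_force: 81.8
```

```bash
python3 -c "
from h import *
to_tool((.649,-.0781,.1253,10.7))"
```

```text
t 18.0 pos [ 0.6478 -0.0791  0.1429] yang 10.65 ori [3.1416e+00 1.0000e-04 1.7566e+00] F [-0.    0.26 -3.35] gap 0.197 gf 81.8 q [-0.17  0.23  1.23 -0.    1.68 -0.36]
[0.0008, 0.0013, 0.0176] -0.0009
```

servo_tool(commands=[[[0.001,0.001,0.004],0,1],[[0.001,0.001,0.008],0,1],[[0.001,0.001,0.012],0,1],[[0.001,0.001,0.015],0,1],[[0.001,0.001,0.017],0,1],[[0.001,0.001,0.017],0,1],[[0.001,0.001,0.017],0,1],[[0.001,0.001,0.017],0,1]])

```text
time_s: 18.8
eef_pos: [0.649, -0.0778, 0.1261]
orientation: [3.141, 0.0, 1.757]
force: [-0.3, -0.1, -3.6]
finger_gap: 0.197
gripper_force: 82.0
```

servo_tool(commands=[[[0,0,0.0005],0,1],[[0,0,0.001],0,1],[[0,0,0.001],0,1],[[0,0,0.001],0,1]])

```text
time_s: 19.2
eef_pos: [0.6489, -0.0778, 0.1249]
orientation: [3.141, 0.0, 1.757]
force: [-0.3, 0.1, -2.4]
finger_gap: 0.196
gripper_force: 82.1
```

servo_tool(commands=[[[0,0,0.0005],0,1],[[0,0,0.0008],0,1],[[0,0,0.0008],0,1],[[0,0,0.0008],0,0.7],[[0,0,0.0008],0,0.65],[[0,0,0.0008],0,0.6],[[0,0,0.0008],0,0.5],[[0,0,0.0008],0,0.5],[[0,0,0.0008],0,0.5],[[0,0,0.0008],0,0.5],[[0,0,0.0008],0,0.5]])

```text
time_s: 20.3
eef_pos: [0.6489, -0.0778, 0.1239]
orientation: [-3.142, -0.0, 1.757]
force: [0.2, 0.6, -0.0]
finger_gap: 0.5
gripper_force: 0.0
```

```bash
cat > fin.py <<'E'
from h import *
import sys
im,T,o=wrist(sys.argv[1]); c=cloud(im,T); to_tool(o=o)
H=np.array([.649,-.0781]);a=np.radians(10.7);u=np.array([np.cos(a),np.sin(a)]);v=np.array([-u[1],u[0]])
d=c[...,:2]-H; X=d@u;Y=d@v
m=(im["z_map"]>0)&(abs(X)<.016)&(abs(Y)<.09)&(abs(c[...,2]-.156)<.008); p=c[m]
if len(p)>50: print(len(p),"z",np.median(p[:,2]),"X",np.percentile(X[m],[1,50,99]),"Y",np.percentile(Y[m],[1,99]),"zslopes X,Y",np.polyfit(X[m],p[:,2],1)[0],np.polyfit(Y[m],p[:,2],1)[0])
E
python3 fin.py w8
```

```text
t 20.3 pos [ 0.6489 -0.0778  0.1239] yang 10.66 ori [-3.1416 -0.      1.7568] F [ 0.15  0.61 -0.04] gap 0.5 gf 0.0 q [-0.17  0.24  1.26 -0.    1.65 -0.36]
10651 z 0.1554068184115965 X [-0.00911583 -0.00064672  0.01406885] Y [-0.02505613  0.07383158] zslopes X,Y 0.0073591219873484 0.0006974360114195967
```

View pics/w8.png

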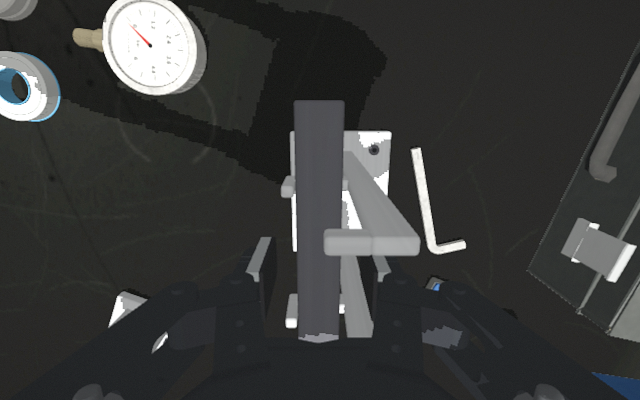

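The stock at (318,200) sits in both throats with the pads open at (258,258) and (382,258), clear of it. I'll retract straight up.

servo_tool(commands=[[[0,0,-0.01],0,0.5],[[0,0,-0.025],0,0.5],[[0,0,-0.045],0,0.5],[[0,0,-0.07],0,0.5],[[0,0,-0.095],0,0.5],[[0,0,-0.12],0,0.5],[[0,0,-0.13],0,0.5],[[0,0,-0.13],0,0.5],[[0,0,-0.13],0,0.5],[[0,0,-0.13],0,0.5],[[0,0,-0.13],0,0.5]])

```text
time_s: 21.45
eef_pos: [0.6484, -0.0778, 0.2521]
orientation: [-3.139, -0.001, 1.757]
force: [0.7, -0.9, -0.1]
finger_gap: 0.505
gripper_force: 0.0
```

```bash
python3 fin.py w9
```

```text
t 21.45 pos [ 0.6484 -0.0778  0.2521] yang 10.66 ori [-3.1389e+00 -1.0000e-03  1.7568e+00] F [ 0.71 -0.89 -0.11] gap 0.505 gf 0.0 q [-0.17  0.25  1.02  0.    1.88 -0.36]
3700 z 0.15535371368096446 X [-0.00949572 -0.00101136  0.0137226 ] Y [-0.07244639  0.07384728] zslopes X,Y 0.006211397541423072 0.0008963913214341723
```

The square hangs level on the seats and the gripper is clear, so I'm handing in.

```bash
python3 -c "
from cell import manip
print(manip.job_done())"
```

```text
the job is handed in; nothing more can be done
None
```

I pressed the square on the steel bracket's corner for over a second (about 13 N down, 15 N sideways), hung it level in both hooks and let go; the job was handed in at about 21.5 s and no verdict was returned.

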